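# Free the seized clamp knob and clamp the capsule tray

### The arm

A 6-joint arm with a two-finger parallel gripper is mounted at the origin on the work surface. World frame = base frame: x ahead of the robot, y to its left, z up, the work surface at z = 0. Lengths are in m, angles in rad, forces in N, time in s.
With the tool pointing down it reaches from about 0.35 to 0.85 m from the base axis. Payload 8.1 kg.
Tool frame: the origin (TCP) lies midway between the tips of the shut fingers; the grasp point (between the pads) lies 19 mm behind it; z points along the fingers, y is the line along which they close (so a half turn about z gives the same grasp; the last joint's range is limited). The gripper opens to 93 mm and grips with 3 to 60 N. Pads are 15 mm wide; open, the fingers measure 128 mm over their backs; the gripper's body (75 mm by 188 mm) begins 65 mm behind the grasp point.
Start: joints at [1.091, 0.13, 1.488, -0, 1.523, -0.085], TCP at [0.231, 0.554, 0.219] pointing down, gripper open.
Joint ranges: [-2.96, 2.96], [-0.89, 2.26], [0.02, 2.5], [-1.34, 4.48], [0, 2.73], [-2.66, 2.66]. Speed limits (rad/s): [2.39, 2.39, 2.79, 3.14, 3.14, 3.14].

### API

Orientations are given as a rotation vector (axis times angle).
In Python, from plant import robot, cams gives the robot as it stands. The module is installed in compiled form; this text tells all that it offers.
- The arm moves only by the tool play_rows, never from a script. Its arguments are lists of equal length, an entry for each row: "slide": the shift along the tool's x, y, z scaled (see below), a list of three; "twist": the turn, a rotation vector about the tool's x, y, z scaled (see below), a list of three. A call has exactly 8 rows; each row shifts and turns the commanded pose from where the row before left it, along the tool's axes as they then stand; what a row does not reach is not made up. The controller multiplies each number of a shift by 25 cm and each number of a turn by 60 degrees. A row lasts 1/10 s, in which the tool goes at most 50 mm and 8.59 degrees, less where a joint would pass 70% of its speed; a pose out of reach is approached as far as the arm can. A call with a number of a shift or a turn outside -1 to 1 is refused whole. A call with a gripper value outside its range is refused whole. "fingers" is the closure, from -1 (fully open) to 1 (shut), set as the call begins (left out, the last holds). The fingers move at their own pace and stop on an object; "force" is the grip in N (left out, the last holds). Time passes only in rows, so rows that do not move let the fingers close, or fill a call up. It gives the time, the measured TCP pose, the force, the opening and the grip force at its end, in the units of the state.
- robot.read_state(): the state, without advancing time (a new reading comes with each control period).
- cams.read_camera(name): name is "side" or "top" or "wrist"; returns (picture, depth): 400x640x3 uint8, red, green, blue; 400x640 float32, m along the optical axis (not along the pixel's ray), 0 where there is no reading.
- cams.get_calibration(name): a dict with "fx", "fy", "cx", "cy" (pixels), "world_from_camera" (4x4, takes a point from camera to world coordinates). Camera axes: x right, y down, z forward; pixel columns grow to the right and rows downward; lengths in m; the calibration is good to about 2 mm. A picture is of the moment at which its call begins: read the wrist's pose just before it. get_calibration takes no time and is no camera call; for the wrist camera it gives the pose at the moment of the call.
- robot.close_job(): hands the job in; it is judged then, once.
The state is a dict: "t": time; "q": joint angles; "dq": joint speeds; "joint_torque": joint torques, N m; "tool_pos": TCP position; "orientation": TCP orientation; "force": force on the tool from outside, world axes, zero at the start; "wrist_torque": the same for the moment, N m; "opening": finger opening in m; "gripper_force": force on a finger pad.
Only numpy, scipy, OpenCV 4.12 (cv2) and the standard library are available. Lean on these libraries where they do the work, as an engineer would, in place of code of your own. Each camera call takes 0.05 s, during which the arm holds its last target. There are 200 camera calls.

### The job

The black clamp knob on the capsule-filling jig has seized: break it loose with a short firm clockwise twist, then run it on clockwise until the jaw has pushed the capsule tray square against the fence and holds it snugly, with about 12 N and never more than 25 N, so that no capsule is crushed. Turn only the knob: do not touch the tray, leave the things around it where they are, and let go of the knob at the end.

Things in the scene. Friction and masses are not known exactly. Their poses are not given: they have to be found in the camera images.
- knob_grip (a point): Centre of the round black fluted clamp knob, on its vertical axis, 14 mm below its top. Knob 48 mm across, 34 mm tall; its top 40 mm and its underside 6 mm above the flat top of the blue 60 x 60 mm housing it sits on (housing top 52 mm above the table). A white line on top marks its angle. Turn it in place and take it anew when the wrist runs out.
- knob (a joint): Knob angle, rad; 0 at the start (seized), grows clockwise seen from above, end at 3.3. Breaking it loose takes up to 0.9 N m, most near 0.15 rad, and a firm grip (30 N or more); it snaps through near 0.3 rad and from 0.6 rad on turns with 0.12 N m. It drives the jaw 8 mm per rad to the fence: each newton on the jaw adds 0.008 N m (12 N: 0.1 N m). It stays put when left (up to 15 N). In all 1.6 to 3 rad are needed.
- jig: The jig: aluminium base plate 180 x 360 x 12 mm, fixed to the table, origin at the centre of its underside. Its y axis runs along the plate from the fence (-y) to the knob (+y); the knob's axis is at y = +105 mm on its middle line.
- jaw: Clamp jaw with red face, 80 mm wide, 28 mm tall, between knob and tray, carried by the driven carriage on a rubber cushion of 16 N per mm. Origin at the lower edge of the red face, middle; its -y axis points to the tray. It starts at y = +45 mm in the jig's frame.
- fence: Steel fence 100 mm wide, 30 mm tall, fixed on the plate on the far side of the tray from the knob. Its face plate, 6 mm thick, has been set in or out by hand and stays there: the face that meets the tray stands 0 to 5 mm from the fence's origin towards the tray, which is not measured. Origin at plate height, middle of the width; its +y axis points to the tray.
- tray: Loose clear capsule tray with green capsules, 90 (x) by 110 (y) by 30 mm tall (capsules to 38 mm), about 0.35 kg, origin at the centre of its underside; on the plate between jaw and fence, some mm from each, a little askew. It slides with 1 to 4 N; once it is tight against the fence, 0.1 rad of knob adds about 11 N.
- cup: Small glass cup, 40 mm wide, 35 mm tall, on the plate behind the fence; leave it alone.
- vial: Small capped jar, 28 mm wide, 45 mm tall, on the plate behind the fence; leave it alone.
- beaker: Glass beaker, 60 mm wide, 70 mm tall, on the bench to the robot's left; leave it alone.
- spatula: Lying spatula on the bench to the robot's left; leave it alone.
- reagent: White reagent jar with blue cap, 70 mm wide, 130 mm tall, on the bench to the left; leave it alone.
- slip_box: Flat blue box 110 x 70 x 25 mm on the bench to the right; leave it alone.
- tamper: Clear tamping plate 80 x 100 mm with a white knob, 28 mm tall, on the bench to the right; leave it alone.
Things that resemble listed ones, but are neither listed nor needed, are in the scene too. Leave any pink or red look-alike of the tray alone.

How it is judged:
By the outcome, as a careful person would: the job done as asked, in the order asked, and still so for the second after the job is handed in, with the robot touching nothing.
It also fails if it takes over 64 s, if anything falls off the work surface, if the arm or the gripper's body presses on something with over 40 N, if the wrist force passes 120 N, or if a joint passes its speed limit or range.

## Working session

There is one attempt and no reset: what is moved stays moved. The work goes in short steps, Python scripts to look and compute and a tool call to move; the robot and the scene stay as the last step left them, time stands still between calls to the robot, and variables do not carry over. Pictures are saved under pics/ and viewed, at most 10 in all, crops included, and the job is handed in when it is done.

Besides the shell and the picture viewer there is one more tool, called after ">>>" in YAML: its name, and indented under it one key for each argument. play_rows: Moves the arm, as the interface text tells. Shifts and turns lie within -1 to 1; 1 stands for 25 cm of shift or 60 degrees of turn. Its arguments: {"type":"object","properties":{"slide":{"type":"array"},"twist":{"type":"array"},"fingers":{"type":"number"},"force":{"type":"number"}},"required":["slide","twist"]}

```bash
mkdir -p pics
python3 - <<'E'
from plant import robot,cams
import cv2,numpy as np
s=robot.read_state();print({k:np.round(v,3).tolist() for k,v in s.items()})
for n in("top","side"):
    p,d=cams.read_camera(n);np.savez(f"pics/{n}0.npz",p=p,d=d);cv2.imwrite(f"pics/{n}0.png",p[:,:,::-1])
    c=cams.get_calibration(n);print(n,c["fx"],c["cx"],c["cy"],np.round(c["world_from_camera"],3).tolist())
E
```

```text
{'t': 0.0, 'q': [1.091, 0.131, 1.489, 0.0, 1.523, -0.085], 'dq': [0.0, -0.001, -0.001, 0.0, 0.001, 0.001], 'joint_torque': [-0.0, -55.983, -49.179, 0.077, 0.035, -0.0], 'tool_pos': [0.23, 0.553, 0.218], 'orientation': [-0.616, -3.08, 0.003], 'force': [0.756, 0.164, 0.214], 'wrist_torque': [0.008, -0.048, -0.049], 'gripper_force': 0.0, 'opening': 0.093}
top 492.1377465786552 317.3374400770648 194.2159677105146 [[-0.033, -0.978, 0.205, 0.161], [-0.999, 0.031, -0.008, -0.016], [0.002, -0.205, -0.979, 1.412], [0.0, 0.0, 0.0, 1.0]]
side 365.6095269956068 314.6018193416507 194.48794974173146 [[0.788, -0.382, 0.483, -0.121], [-0.616, -0.487, 0.619, -0.713], [-0.001, -0.785, -0.619, 0.78], [0.0, 0.0, 0.0, 1.0]]
```

View pics/top0.png

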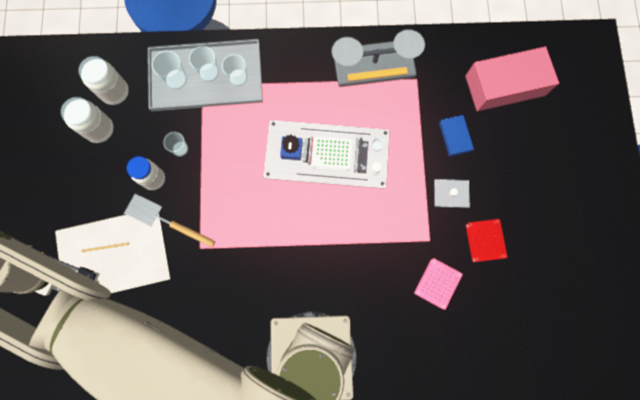

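View pics/side0.png

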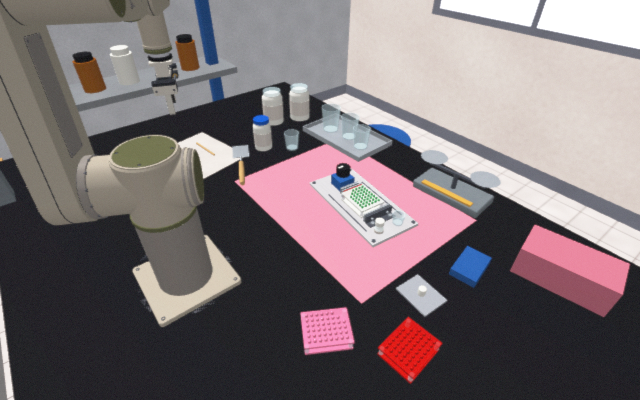

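Top view: jig plate spans about (265–390, 121–188), with the knob near (291,144), the tray at (333,152) and the fence near (361,155). The cup and vial sit at about (377,145–168). In the side view the knob is near (343,171).

```bash
cat > h.py <<'E'
import numpy as np,cv2
from plant import robot,cams
def ray(c,uv,z):
    T=np.array(c["world_from_camera"]);uv=np.atleast_2d(uv).astype(float)
    d=np.c_[(uv[:,0]-c["cx"])/c["fx"],(uv[:,1]-c["cy"])/c["fy"],np.ones(len(uv))]@T[:3,:3].T
    return T[:3,3]+d*((z-T[2,3])/d[:,2])[:,None]
def pix(c,p):
    T=np.linalg.inv(np.array(c["world_from_camera"]));q=T[:3,:3]@p+T[:3,3]
    return np.array([c["fx"]*q[0]/q[2]+c["cx"],c["fy"]*q[1]/q[2]+c["cy"]])
E
python3 - <<'E'
from h import *
c=cams.get_calibration("top");z=np.load("pics/top0.npz");p=z["p"].astype(int)
m=((p.max(2)-p.min(2)<25)&(p.min(2)>130)).astype(np.uint8);m[:110]=0;m[200:]=0;m[:,:250]=0;m[:,400:]=0
m=cv2.morphologyEx(m,cv2.MORPH_OPEN,np.ones((2,2)))
r=cv2.minAreaRect(cv2.findNonZero(m));b=cv2.boxPoints(r);print(b)
w=ray(c,b,0.012);print(w.round(4),w.mean(0).round(4))
cs=w.mean(0);print([np.linalg.norm(w[i]-w[i-1]).round(4) for i in range(4)])
i=np.argmax([np.linalg.norm(w[i]-w[i-1]) for i in range(4)]);e=w[i]-w[i-1];e*=np.sign(e[1]);e/=np.linalg.norm(e)
print("axis",e,np.degrees(np.arctan2(e[1],e[0])),"knob pred",cs+.105*e)
for n in("top","side"):
    c=cams.get_calibration(n);z=np.load(f"pics/{n}0.npz");p=z["p"]
    q=pix(c,np.r_[(cs+.105*e)[:2],.092]);print(n,q)
    x,y=q.astype(int);cr=p[y-25:y+25,x-30:x+30]
    cv2.imwrite(f"pics/{n}k.png",cv2.resize(cr[:,:,::-1],None,fx=10,fy=10,interpolation=0))
    print(x-30,y-25)
    k=(p.max(2)<50).astype(np.uint8);k[:y-25]=0;k[y+25:]=0;k[:,:x-25]=0;k[:,x+25:]=0
    N,L,S,C=cv2.connectedComponentsWithStats(k)
    for j in range(1,N):
        if S[j,4]>30:print(S[j],C[j],ray(c,C[j],.092),ray(c,C[j],.08))
E
```

```text
[[264.44827 178.6207 ]
 [269.28275 120.6069 ]
 [390.85513 130.73795]
 [386.02066 188.75174]]
[[ 0.5062  0.1254  0.012 ]
 [ 0.6849  0.109   0.012 ]
 [ 0.6414 -0.2538  0.012 ]
 [ 0.4645 -0.2284  0.012 ]] [ 0.5743 -0.0619  0.012 ]
[np.float64(0.3563), np.float64(0.1794), np.float64(0.3654), np.float64(0.1787)]
axis [ 0.11917099  0.99287375 -0.        ] 83.15573929750623 knob pred [0.5867687  0.04230634 0.012     ]
top [290.85370559 143.02570473]
260 118
side [342.16015754 165.61473523]
312 140
[337 164  13  13 112] [343.20535714 171.03571429] [[0.56815013 0.01597094 0.092     ]] [[0.5801698  0.02868018 0.08      ]]
```

View pics/topk.png

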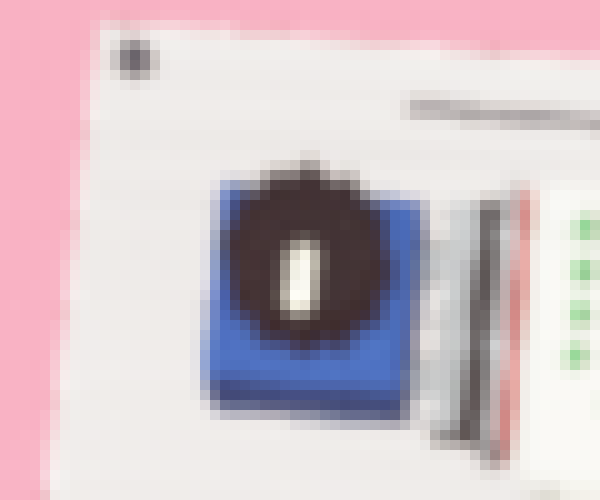

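The crop shows the knob centred near px (290,143.7) in the full top image, with the white line pointing up and down the picture. I'll move the wrist camera over the knob.

```bash
cat >> h.py <<'E'
from scipy.spatial.transform import Rotation as Ro
def delta(s,tgt):
    R=Ro.from_rotvec(s["orientation"]);return R.inv().apply(np.array(tgt)-s["tool_pos"])
E
python3 - <<'E'
from h import *
s=robot.read_state();R=Ro.from_rotvec(s["orientation"]);print(R.as_matrix().round(3))
c=cams.get_calibration("top");print(ray(c,[[290,143.7]],.08))
print(delta(s,[.53,.042,.26]), delta(s,[.53,.042,.26])/.25/16)
w=cams.get_calibration("wrist");W=np.array(w["world_from_camera"]);print((R.as_matrix().T@W[:3,:3]).round(3),delta(s,W[:3,3]),w["fx"])
E
```

```text
[[-0.923  0.385 -0.001]
 [ 0.385  0.923 -0.002]
 [ 0.    -0.002 -1.   ]]
[[0.58872562 0.04528992 0.08      ]]
[-0.47312848 -0.35694291 -0.04178108] [-0.11828212 -0.08923573 -0.01044527]
[[-0.    -0.969 -0.248]
 [ 1.    -0.    -0.001]
 [ 0.    -0.248  0.969]] [ 0.06786406 -0.00059829 -0.16723515] 298.44822086844005
```

>>> play_rows:
  slide:
    - [-0.12, -0.09, -0.01]
    - [-0.12, -0.09, -0.01]
    - [-0.12, -0.09, -0.01]
    - [-0.12, -0.09, -0.01]
    - [-0.12, -0.09, -0.01]
    - [-0.12, -0.09, -0.01]
    - [-0.12, -0.09, -0.01]
    - [-0.12, -0.09, -0.01]
  twist:
    - [0, 0, 0]
    - [0, 0, 0]
    - [0, 0, 0]
    - [0, 0, 0]
    - [0, 0, 0]
    - [0, 0, 0]
    - [0, 0, 0]
    - [0, 0, 0]
  fingers: -1
  force: 58

```text
t: 0.9
tool_pos: [0.3834, 0.2939, 0.2384]
orientation: [-0.616, -3.08, 0.001]
force: [0.2, 0.7, -0.7]
opening: 0.0927
gripper_force: 0.0
```

>>> play_rows:
  slide:
    - [-0.12, -0.09, -0.01]
    - [-0.12, -0.09, -0.01]
    - [-0.12, -0.09, -0.01]
    - [-0.12, -0.09, -0.01]
    - [-0.12, -0.09, -0.01]
    - [-0.12, -0.09, -0.01]
    - [-0.12, -0.09, -0.01]
    - [-0.05, -0.04, -0.01]
  twist:
    - [0, 0, 0]
    - [0, 0, 0]
    - [0, 0, 0]
    - [0, 0, 0]
    - [0, 0, 0]
    - [0, 0, 0]
    - [0, 0, 0]
    - [0, 0, 0]

```text
t: 1.7
tool_pos: [0.5247, 0.0525, 0.2581]
orientation: [-0.62, -3.079, 0.001]
force: [0.1, 1.0, 0.7]
opening: 0.0929
gripper_force: 0.0
```

>>> play_rows:
  slide:
    - [0, 0, 0]
    - [0, 0, 0]
    - [0, 0, 0]
    - [0, 0, 0]
    - [0, 0, 0]
    - [0, 0, 0]
    - [0, 0, 0]
    - [0, 0, 0]
  twist:
    - [0, 0, -0.12]
    - [0, 0, -0.12]
    - [0, 0, -0.12]
    - [0, 0, -0.12]
    - [0, 0, -0.12]
    - [0, 0, 0]
    - [0, 0, 0]
    - [0, 0, 0]

```text
t: 2.5
tool_pos: [0.5239, 0.0555, 0.2585]
orientation: [0.362, -3.12, -0.0]
force: [-0.0, 0.6, -0.4]
opening: 0.0929
gripper_force: 0.0
```

Run:
```python
from h import *
s=robot.read_state();print({k:np.round(s[k],3).tolist() for k in("t","q","tool_pos","orientation")})
print(Ro.from_rotvec(s["orientation"]).as_matrix().round(3))
c=cams.get_calibration("wrist");p,d=cams.read_camera("wrist");np.savez("pics/w0.npz",p=p,d=d,T=c["world_from_camera"])
cv2.imwrite("pics/w0.png",p[:,:,::-1])
print([pix(c,np.r_[.5887,.0453,z]).round(1) for z in(.092,.058)])
```

```text
{'t': 2.5, 'q': [0.008, -0.082, 1.632, 0.0, 1.592, -1.794], 'tool_pos': [0.524, 0.055, 0.259], 'orientation': [0.362, -3.12, -0.0]}
[[-0.973 -0.229 -0.   ]
 [-0.229  0.973  0.   ]
 [ 0.     0.    -1.   ]]
[array([300.8, 233.5]), array([302.5, 224. ])]
```

View pics/w0.png

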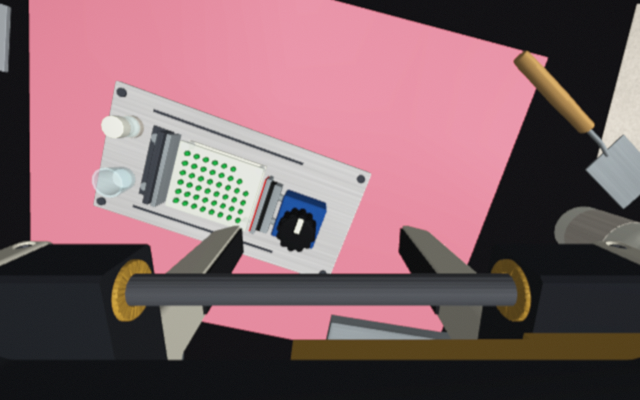

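The wrist view shows the knob at about (297,229), the jaw at (268,203), the tray at (217,187) and the fence at (160,167). Next I'll refine the knob centre using depth.

Run:
```python
from h import *
for n,f in(("wrist","w0"),("top","top0")):
    c=dict(cams.get_calibration(n));z=np.load(f"pics/{f}.npz");p,d=z["p"],z["d"]
    if n=="wrist":c["world_from_camera"]=z["T"]
    T=np.array(c["world_from_camera"])
    v,u=np.mgrid[:400,:640];P=np.stack([(u-c["cx"])/c["fx"]*d,(v-c["cy"])/c["fy"]*d,d],-1)@T[:3,:3].T+T[:3,3]
    m=(np.hypot(P[...,0]-.588,P[...,1]-.045)<.04)&(P[...,2]>.082)&(d>0)
    pts=P[m];print(n,m.sum(),np.median(pts[:,2]))
    ct=pts[:,:2];(x,y),r=cv2.minEnclosingCircle(ct.astype(np.float32));print(ct.mean(0),x,y,r,(pts.min(0)+pts.max(0))/2)
```

```text
wrist 1180 0.09272907431752914
[0.58776646 0.0388145 ] 0.5895917415618896 0.03900739550590515 0.024218158796429634 [0.58961575 0.03878283 0.08882711]
top 210 0.09150909177753219
[0.58848752 0.04424415] 0.588607907295227 0.04393204674124718 0.02425837703049183 [0.58842698 0.04477805 0.09191076]
```

Run:
```python
from h import *
s=robot.read_state();print(delta(s,[.5885,.0415,.17])/.25)
```

```text
[-0.23875161 -0.11345408  0.35416266]
```

>>> play_rows:
  slide:
    - [-0.04, -0.019, 0.059]
    - [-0.04, -0.019, 0.059]
    - [-0.04, -0.019, 0.059]
    - [-0.04, -0.019, 0.059]
    - [-0.04, -0.019, 0.059]
    - [-0.039, -0.018, 0.059]
    - [0, 0, 0]
    - [0, 0, 0]
  twist:
    - [0, 0, 0]
    - [0, 0, 0]
    - [0, 0, 0]
    - [0, 0, 0]
    - [0, 0, 0]
    - [0, 0, 0]
    - [0, 0, 0]
    - [0, 0, 0]

```text
t: 3.35
tool_pos: [0.5882, 0.0416, 0.17]
orientation: [0.364, -3.119, -0.0]
force: [-0.2, -0.2, 0.8]
opening: 0.0932
gripper_force: 0.0
```

```bash
cat > knob.py <<'E'
from h import *
import sys
f=sys.argv[1];s=robot.read_state();c=cams.get_calibration("wrist");p,d=cams.read_camera("wrist");np.savez(f"pics/{f}.npz",p=p,d=d,T=c["world_from_camera"])
cv2.imwrite(f"pics/{f}.png",p[:,:,::-1])
print({k:np.round(s[k],3).tolist() for k in("t","q","tool_pos","orientation","force","wrist_torque")})
T=np.array(c["world_from_camera"]);v,u=np.mgrid[:400,:640]
P=np.stack([(u-c["cx"])/c["fx"]*d,(v-c["cy"])/c["fy"]*d,d],-1)@T[:3,:3].T+T[:3,3]
m=(np.hypot(P[...,0]-.588,P[...,1]-.042)<.045)&(abs(P[...,2]-.092)<.003)&(d>0)
pts=P[m];(x,y),r=cv2.minEnclosingCircle(pts[:,:2].astype(np.float32));print(m.sum(),pts.mean(0),x,y,r)
E
python3 knob.py w1
```

```text
{'t': 3.35, 'q': [-0.016, 0.131, 1.577, 0.0, 1.435, -1.82], 'tool_pos': [0.588, 0.042, 0.17], 'orientation': [0.364, -3.119, -0.0], 'force': [-0.166, -0.239, 0.797], 'wrist_torque': [0.114, 0.029, -0.014]}
2168 [0.58905756 0.0388671  0.09266014] 0.5899104475975037 0.039055727422237396 0.02425878867506981
```

View pics/w1.png

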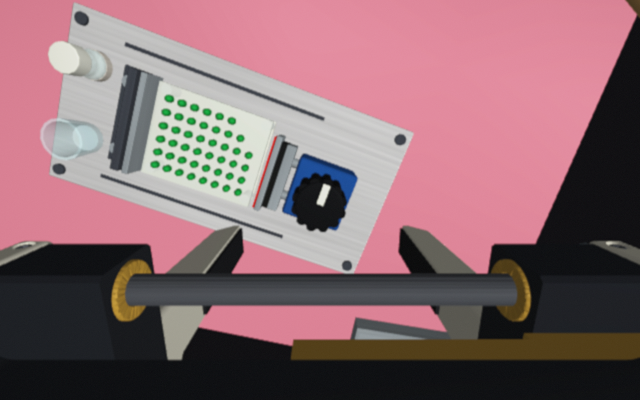

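The knob top is at about (320,200) and the finger tips are at columns 242 and 400, so the tool is nearly centred. I'll check the exact pixels.

Run:
```python
from h import *
z=np.load("pics/w1.npz");p,d=z["p"],z["d"];c=cams.get_calibration("wrist");print(c["cx"],c["cy"])
m=(abs(d-np.median(d[195:205,325:335]))<.012);m[:160]=0;m[240:]=0;m[:,:285]=0;m[:,355:]=0
m&=p.max(2)<60
q=np.argwhere(m);print(q.min(0),q.max(0),q.mean(0),d[200,330])
s=robot.read_state();R=Ro.from_rotvec(s["orientation"])
print("tcp pix",pix(c,np.array(s["tool_pos"])),"axis pt at knob top",pix(c,np.array(s["tool_pos"])-[0,0,.078]))
for y in(-.0465,.0465):
  print("fingertip pred",pix(c,R.apply([0.0,y,0])+s["tool_pos"]),pix(c,R.apply([-0.0075,y,0])+s["tool_pos"]))
for r in(232,236,240):
  row=d[r];print(r,[ (i,round(float(row[i]),3),round(float(row[i+1]),3)) for i in range(150,480) if abs(row[i+1]-row[i])>.03])
```

```text
320.6593680038588 197.84854201323986
[175 292] [230 345] [203.85678767 318.13674789] 0.25291425
tcp pix [322.17793448 239.12244044] axis pt at knob top [321.782175   204.18436315]
fingertip pred [244.63440842 239.1318148 ] [245.42051383 250.69981445]
fingertip pred [399.74918443 239.11306273] [398.94069206 250.68534854]
232 [(157, 0.357, 0.0), (158, 0.0, 0.356), (211, 0.356, 0.165), (241, 0.175, 0.344), (364, 0.345, 0.0), (365, 0.0, 0.345), (399, 0.356, 0.176), (429, 0.165, 0.357)]
236 [(206, 0.358, 0.16), (242, 0.177, 0.345), (398, 0.358, 0.177), (434, 0.159, 0.358)]
240 [(150, 0.36, 0.0), (151, 0.0, 0.359), (202, 0.36, 0.154), (242, 0.177, 0.358), (263, 0.348, 0.0), (264, 0.0, 0.346), (398, 0.359, 0.177), (438, 0.154, 0.359), (460, 0.36, 0.0), (461, 0.0, 0.359)]
```

>>> play_rows:
  slide:
    - [-0.004, -0.007, 0]
    - [0, 0, 0.08]
    - [0, 0, 0.08]
    - [0, 0, 0.08]
    - [0, 0, 0.08]
    - [0, 0, 0.08]
    - [0, 0, 0.036]
    - [0, 0, 0]
  twist:
    - [0, 0, 0]
    - [0, 0, 0]
    - [0, 0, 0]
    - [0, 0, 0]
    - [0, 0, 0]
    - [0, 0, 0]
    - [0, 0, 0]
    - [0, 0, 0]

```text
t: 4.2
tool_pos: [0.5892, 0.0401, 0.0604]
orientation: [0.366, -3.118, -0.0]
force: [-0.4, 0.4, 0.9]
opening: 0.0932
gripper_force: 0.0
```

>>> play_rows:
  slide:
    - [0, 0, 0]
    - [0, 0, 0]
    - [0, 0, 0]
    - [0, 0, 0]
    - [0, 0, 0]
    - [0, 0, 0]
    - [0, 0, 0]
    - [0, 0, 0]
  twist:
    - [0, 0, 0]
    - [0, 0, 0]
    - [0, 0, 0]
    - [0, 0, 0]
    - [0, 0, 0]
    - [0, 0, 0]
    - [0, 0, 0]
    - [0, 0, 0]
  fingers: 1
  force: 10

```text
t: 5.0
tool_pos: [0.5901, 0.0402, 0.0612]
orientation: [-0.366, 3.12, 0.0]
force: [-1.0, 1.8, 2.2]
opening: 0.0478
gripper_force: 10.0
```

```bash
cat > st.py <<'E'
from h import *
s=robot.read_state();R=Ro.from_rotvec(s["orientation"])
print({k:np.round(s[k],4).tolist() for k in("t","q","tool_pos","force","wrist_torque","opening","gripper_force")})
print("tool-frame force",R.inv().apply(s["force"]).round(2),"yaw",round(float(np.degrees(np.arctan2(*R.as_matrix()[:2,1][::-1]))),2))
E
python3 st.py
```

```text
{'t': 5.0, 'q': [-0.0187, 0.2351, 1.6671, 0.0002, 1.2393, -1.8232], 'tool_pos': [0.5901, 0.0402, 0.0612], 'force': [-1.0354, 1.8277, 2.2222], 'wrist_torque': [0.1736, 0.124, 0.0487], 'opening': 0.0478, 'gripper_force': 10.0001}
tool-frame force [ 0.58  2.02 -2.22] yaw 103.38
```

>>> play_rows:
  slide:
    - [0, 0, 0]
    - [0, 0, 0]
    - [0, 0, 0]
    - [0, 0, 0]
    - [0, 0, 0]
    - [0, 0, 0]
    - [0, 0, 0]
    - [0, 0, 0]
  twist:
    - [0, 0, 0]
    - [0, 0, 0]
    - [0, 0, 0.1]
    - [0, 0, 0.1]
    - [0, 0, 0.1]
    - [0, 0, 0.1]
    - [0, 0, 0.1]
    - [0, 0, 0.1]
  fingers: 1
  force: 58

```text
t: 5.8
tool_pos: [0.5901, 0.0402, 0.0613]
orientation: [0.622, 3.079, 0.0]
force: [-0.1, 1.2, 2.3]
opening: 0.0472
gripper_force: 58.0
```

```bash
python3 st.py; python3 knob.py w2
```

```text
{'t': 5.8, 'q': [-0.0187, 0.2351, 1.6671, 0.0001, 1.2392, -1.1907], 'tool_pos': [0.5901, 0.0402, 0.0613], 'force': [-0.0809, 1.1515, 2.2707], 'wrist_torque': [0.1819, 0.1338, 0.1313], 'opening': 0.0472, 'gripper_force': 57.9963}
tool-frame force [ 0.52  1.03 -2.27] yaw 67.15
{'t': 5.8, 'q': [-0.019, 0.235, 1.667, 0.0, 1.239, -1.191], 'tool_pos': [0.59, 0.04, 0.061], 'orientation': [0.622, 3.079, 0.0], 'force': [-0.081, 1.151, 2.271], 'wrist_torque': [0.182, 0.134, 0.131]}
4625 [0.58279978 0.04231395 0.0926705 ] 0.5818952322006226 0.04280911013484001 0.03867331147193909
```

View pics/w2.png

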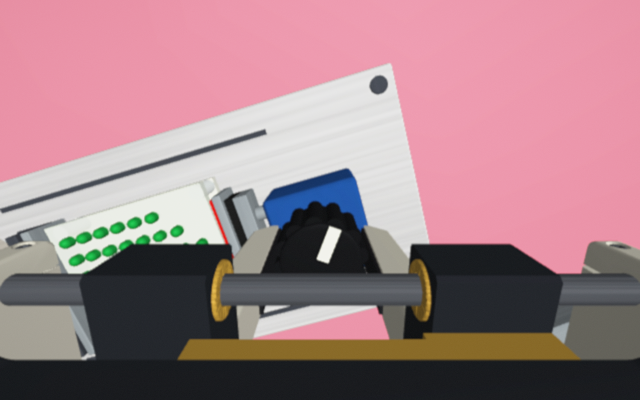

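The white line still has the same angle relative to the fingers, so the knob turned with the grip, and the running torque is low: it has broken loose. I'll run it on to about 1.3 rad and use w1 to estimate the gap.

>>> play_rows:
  slide:
    - [0, 0, 0]
    - [0, 0, 0]
    - [0, 0, 0]
    - [0, 0, 0]
    - [0, 0, 0]
    - [0, 0, 0]
    - [0, 0, 0]
    - [0, 0, 0]
  twist:
    - [0, 0, 0.08]
    - [0, 0, 0.08]
    - [0, 0, 0.08]
    - [0, 0, 0.08]
    - [0, 0, 0.08]
    - [0, 0, 0.08]
    - [0, 0, 0.08]
    - [0, 0, 0.08]

```text
t: 6.65
tool_pos: [0.5901, 0.0402, 0.0612]
orientation: [-1.596, -2.706, -0.0]
force: [-0.7, 2.1, 2.8]
opening: 0.0472
gripper_force: 58.0
```

```bash
python3 st.py
python3 - <<'E'
from h import *
z=np.load("pics/w1.npz");c=dict(cams.get_calibration("wrist"));c["world_from_camera"]=z["T"]
# rectified view at z=.042: jig axis
e=np.array([.119,.993]);n=np.array([-e[1],e[0]])*-1;k=np.array([.5899,.039])
# out cols: jig y from -110..60 mm, rows: x -60..60, 4.5 px/mm
S=4.5;Y,X=np.meshgrid(np.arange(-110,60,1/S),np.arange(-60,60,1/S))
w=k[None,None]+((Y-105)/1e3)[...,None]*e+(X/1e3)[...,None]*n
T=np.linalg.inv(c["world_from_camera"]);q=np.concatenate([w,np.full(w.shape[:2]+(1,),.042)],-1)@T[:3,:3].T+T[:3,3]
u=(c["fx"]*q[...,0]/q[...,2]+c["cx"]).astype(np.float32);v=(c["fy"]*q[...,1]/q[...,2]+c["cy"]).astype(np.float32)
cv2.imwrite("pics/rect.png",cv2.remap(z["p"],u,v,1)[:,:,::-1])
E
```

```text
{'t': 6.65, 'q': [-0.0187, 0.2351, 1.6672, 0.0001, 1.2393, -0.5236], 'tool_pos': [0.5901, 0.0402, 0.0612], 'force': [-0.7379, 2.0645, 2.8276], 'wrist_torque': [0.2111, 0.2725, 0.1117], 'opening': 0.0472, 'gripper_force': 57.9979}
tool-frame force [ 2.16  0.35 -2.83] yaw 28.93
```

View pics/rect.png

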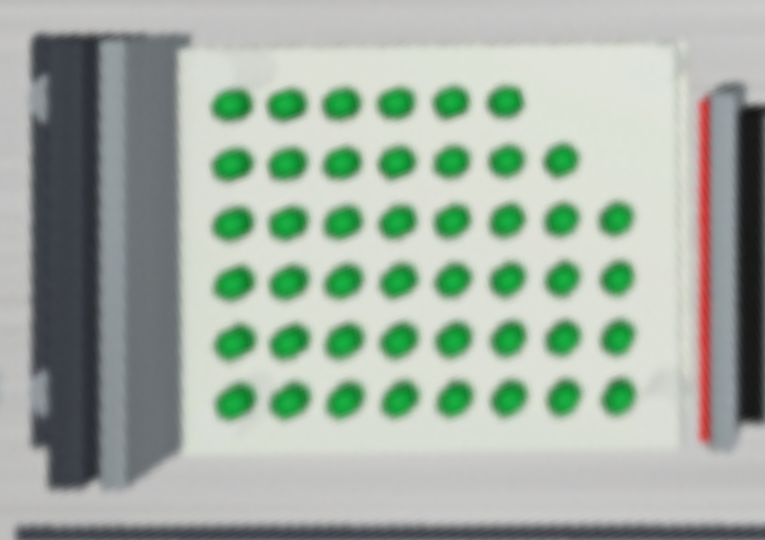

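In the rectified view the red face is at column 703, the fence's front edge is at 127, and the tray lies between 183 and 685. The total gap is about 17–18 mm, so contact should come near 2.2 rad. The knob is now at 1.30 rad.

>>> play_rows:
  slide:
    - [0, 0, 0]
    - [0, 0, 0]
    - [0, 0, 0]
    - [0, 0, 0]
    - [0, 0, 0]
    - [0, 0, 0]
    - [0, 0, 0]
    - [0, 0, 0]
  twist:
    - [0, 0, 0.06]
    - [0, 0, 0.06]
    - [0, 0, 0.06]
    - [0, 0, 0.06]
    - [0, 0, 0.06]
    - [0, 0, 0.06]
    - [0, 0, 0.06]
    - [0, 0, 0.06]

```text
t: 7.45
tool_pos: [0.59, 0.0402, 0.0612]
orientation: [-2.218, -2.225, -0.0]
force: [-2.3, 2.5, 3.2]
opening: 0.0476
gripper_force: 58.0
```

```bash
python3 st.py
```

```text
{'t': 7.45, 'q': [-0.0187, 0.2351, 1.6672, 0.0001, 1.2393, -0.0218], 'tool_pos': [0.59, 0.0402, 0.0612], 'force': [-2.2644, 2.507, 3.209], 'wrist_torque': [0.2207, 0.2871, 0.102], 'opening': 0.0476, 'gripper_force': 57.999}
tool-frame force [ 2.51 -2.26 -3.21] yaw 0.18
```

>>> play_rows:
  slide:
    - [0, 0, 0]
    - [0, 0, 0]
    - [0, 0, 0]
    - [0, 0, 0]
    - [0, 0, 0]
    - [0, 0, 0]
    - [0, 0, 0]
    - [0, 0, 0]
  twist:
    - [0, 0, 0.015]
    - [0, 0, 0.015]
    - [0, 0, 0.015]
    - [0, 0, 0.015]
    - [0, 0, 0.015]
    - [0, 0, 0.015]
    - [0, 0, 0.015]
    - [0, 0, 0.015]

```text
t: 8.25
tool_pos: [0.5901, 0.0401, 0.0612]
orientation: [-2.354, -2.08, -0.0]
force: [-1.9, 1.6, 5.6]
opening: 0.0473
gripper_force: 58.0
```

```bash
cat > tq.py <<'E'
from h import *
a=[];f=[]
for i in range(6):
    s=robot.read_state();a.append(s["wrist_torque"]);f.append(s["force"]);cams.read_camera("top")
a=np.array(a);print("t",round(s["t"],2),"knob",round(s["q"][5]+1.8232,4),"tz",a[:,2].round(3),"mean",a.mean(0).round(3),"F",np.mean(f,0).round(2))
E
python3 tq.py
```

```text
t 8.5 knob 1.9268 tz [ 0.182  0.062 -0.059 -0.127 -0.072 -0.099] mean [ 0.383  0.54  -0.019] F [-2.46  2.21  5.17]
```

>>> play_rows:
  slide:
    - [0, 0, 0]
    - [0, 0, 0]
    - [0, 0, 0]
    - [0, 0, 0]
    - [0, 0, 0]
    - [0, 0, 0]
    - [0, 0, 0]
    - [0, 0, 0]
  twist:
    - [0, 0, 0.008]
    - [0, 0, 0.008]
    - [0, 0, 0.008]
    - [0, 0, 0.008]
    - [0, 0, 0.008]
    - [0, 0, 0.008]
    - [0, 0, 0.008]
    - [0, 0, 0.008]

```text
t: 9.35
tool_pos: [0.5901, 0.0401, 0.0612]
orientation: [-2.422, -2.001, -0.0]
force: [-3.0, 3.2, 4.3]
opening: 0.0474
gripper_force: 58.0
```

```bash
cat > tq.py <<'E'
from h import *
s=robot.read_state();print("t",round(s["t"],2),"knob",round(s["q"][5]+1.8232,4),"tz",round(s["wrist_torque"][2],3),"j6",round(s["joint_torque"][5],3),"j1",round(s["joint_torque"][0],3),"dq6",round(s["dq"][5],3),"F",np.round(s["force"],1))
E
python3 tq.py
```

```text
t 9.35 knob 1.9939 tz 0.163 j6 -0.038 j1 -1.846 dq6 0.084 F [-3.   3.2  4.3]
```

>>> play_rows:
  slide:
    - [0, 0, 0]
    - [0, 0, 0]
    - [0, 0, 0]
    - [0, 0, 0]
    - [0, 0, 0]
    - [0, 0, 0]
    - [0, 0, 0]
    - [0, 0, 0]
  twist:
    - [0, 0, 0.004]
    - [0, 0, 0.004]
    - [0, 0, 0.004]
    - [0, 0, 0.004]
    - [0, 0, 0.004]
    - [0, 0, 0.004]
    - [0, 0, 0.004]
    - [0, 0, 0.004]

```text
t: 10.15
tool_pos: [0.5901, 0.0402, 0.0612]
orientation: [-2.455, -1.961, -0.0]
force: [-1.8, 3.0, 4.3]
opening: 0.0476
gripper_force: 58.0
```

```bash
python3 tq.py
```

```text
t 10.15 knob 2.0273 tz 0.132 j6 0.05 j1 -1.846 dq6 0.042 F [-1.8  3.   4.3]
```

>>> play_rows:
  slide:
    - [0, 0, 0]
    - [0, 0, 0]
    - [0, 0, 0]
    - [0, 0, 0]
    - [0, 0, 0]
    - [0, 0, 0]
    - [0, 0, 0]
    - [0, 0, 0]
  twist:
    - [0, 0, 0.005]
    - [0, 0, 0.005]
    - [0, 0, 0.005]
    - [0, 0, 0.005]
    - [0, 0, 0.005]
    - [0, 0, 0.005]
    - [0, 0, 0.005]
    - [0, 0, 0.005]

```text
t: 10.95
tool_pos: [0.5901, 0.0401, 0.0612]
orientation: [-2.495, -1.909, -0.0]
force: [-3.3, 2.5, 5.0]
opening: 0.0473
gripper_force: 58.0
```

```bash
python3 tq.py
```

```text
t 10.95 knob 2.0692 tz 0.101 j6 0.028 j1 -1.843 dq6 0.051 F [-3.3  2.5  5. ]
```

>>> play_rows:
  slide:
    - [0, 0, 0]
    - [0, 0, 0]
    - [0, 0, 0]
    - [0, 0, 0]
    - [0, 0, 0]
    - [0, 0, 0]
    - [0, 0, 0]
    - [0, 0, 0]
  twist:
    - [0, 0, 0.005]
    - [0, 0, 0.005]
    - [0, 0, 0.005]
    - [0, 0, 0.005]
    - [0, 0, 0.005]
    - [0, 0, 0.005]
    - [0, 0, 0.005]
    - [0, 0, 0.005]

```text
t: 11.75
tool_pos: [0.5901, 0.0402, 0.0612]
orientation: [-2.535, -1.856, -0.0]
force: [-2.7, 2.7, 5.0]
opening: 0.0471
gripper_force: 58.0
```

```bash
python3 tq.py
```

```text
t 11.75 knob 2.1111 tz 0.14 j6 0.027 j1 -1.841 dq6 0.05 F [-2.7  2.7  5. ]
```

>>> play_rows:
  slide:
    - [0, 0, 0]
    - [0, 0, 0]
    - [0, 0, 0]
    - [0, 0, 0]
    - [0, 0, 0]
    - [0, 0, 0]
    - [0, 0, 0]
    - [0, 0, 0]
  twist:
    - [0, 0, 0.005]
    - [0, 0, 0.005]
    - [0, 0, 0.005]
    - [0, 0, 0.005]
    - [0, 0, 0.005]
    - [0, 0, 0.005]
    - [0, 0, 0.005]
    - [0, 0, 0.005]

```text
t: 12.55
tool_pos: [0.5901, 0.0401, 0.0612]
orientation: [-2.573, -1.802, -0.0]
force: [-2.7, 2.4, 5.0]
opening: 0.0472
gripper_force: 58.0
```

```bash
python3 tq.py
```

```text
t 12.55 knob 2.153 tz 0.136 j6 0.028 j1 -1.84 dq6 0.051 F [-2.7  2.4  5. ]
```

>>> play_rows:
  slide:
    - [0, 0, 0]
    - [0, 0, 0]
    - [0, 0, 0]
    - [0, 0, 0]
    - [0, 0, 0]
    - [0, 0, 0]
    - [0, 0, 0]
    - [0, 0, 0]
  twist:
    - [0, 0, 0.005]
    - [0, 0, 0.005]
    - [0, 0, 0.005]
    - [0, 0, 0.005]
    - [0, 0, 0.005]
    - [0, 0, 0.005]
    - [0, 0, 0.005]
    - [0, 0, 0.005]

```text
t: 13.35
tool_pos: [0.5901, 0.0402, 0.0612]
orientation: [-2.61, -1.748, -0.0]
force: [-2.3, 2.1, 6.0]
opening: 0.0472
gripper_force: 58.0
```

```bash
python3 tq.py
```

```text
t 13.35 knob 2.1948 tz 0.156 j6 0.061 j1 -1.864 dq6 0.052 F [-2.3  2.1  6. ]
```

>>> play_rows:
  slide:
    - [0, 0, 0]
    - [0, 0, 0]
    - [0, 0, 0]
    - [0, 0, 0]
    - [0, 0, 0]
    - [0, 0, 0]
    - [0, 0, 0]
    - [0, 0, 0]
  twist:
    - [0, 0, 0.004]
    - [0, 0, 0.004]
    - [0, 0, 0.004]
    - [0, 0, 0.004]
    - [0, 0, 0.004]
    - [0, 0, 0.004]
    - [0, 0, 0.004]
    - [0, 0, 0.004]

```text
t: 14.15
tool_pos: [0.5901, 0.0401, 0.0613]
orientation: [2.639, 1.704, 0.0]
force: [-2.6, 2.4, 4.7]
opening: 0.0473
gripper_force: 58.0
```

```bash
python3 tq.py
```

```text
t 14.15 knob 2.2283 tz 0.197 j6 0.115 j1 -1.889 dq6 0.043 F [-2.6  2.4  4.7]
```

Contact is clear: the joint torques have risen steadily and put the jaw at roughly 8–9 N. I'll add about 0.03 rad more.

>>> play_rows:
  slide:
    - [0, 0, 0]
    - [0, 0, 0]
    - [0, 0, 0]
    - [0, 0, 0]
    - [0, 0, 0]
    - [0, 0, 0]
    - [0, 0, 0]
    - [0, 0, 0]
  twist:
    - [0, 0, 0.004]
    - [0, 0, 0.004]
    - [0, 0, 0.004]
    - [0, 0, 0.004]
    - [0, 0, 0.004]
    - [0, 0, 0.004]
    - [0, 0, 0.004]
    - [0, 0, 0.004]

```text
t: 14.95
tool_pos: [0.5901, 0.0401, 0.0612]
orientation: [-2.667, -1.66, -0.0]
force: [-2.8, 2.7, 5.7]
opening: 0.0472
gripper_force: 58.0
```

```bash
python3 tq.py
```

```text
t 14.95 knob 2.2617 tz 0.223 j6 0.146 j1 -1.913 dq6 0.042 F [-2.8  2.7  5.7]
```

All signals now agree on about 12–13 N. I'll release and lift.

>>> play_rows:
  slide:
    - [0, 0, 0]
    - [0, 0, 0]
    - [0, 0, 0]
    - [0, 0, 0]
    - [0, 0, 0]
    - [0, 0, 0]
    - [0, 0, 0]
    - [0, 0, 0]
  twist:
    - [0, 0, 0]
    - [0, 0, 0]
    - [0, 0, 0]
    - [0, 0, 0]
    - [0, 0, 0]
    - [0, 0, 0]
    - [0, 0, 0]
    - [0, 0, 0]
  fingers: -0.7

```text
t: 15.75
tool_pos: [0.5901, 0.0401, 0.0611]
orientation: [2.667, 1.66, 0.0]
force: [-1.3, -0.8, -0.3]
opening: 0.0791
gripper_force: 0.0
```

>>> play_rows:
  slide:
    - [0, 0, -0.04]
    - [0, 0, -0.08]
    - [0, 0, -0.1]
    - [0, 0, -0.1]
    - [0, 0, -0.1]
    - [0, 0, -0.04]
    - [0, 0, 0]
    - [0, 0, 0]
  twist:
    - [0, 0, 0]
    - [0, 0, 0]
    - [0, 0, 0]
    - [0, 0, 0]
    - [0, 0, 0]
    - [0, 0, 0]
    - [0, 0, 0]
    - [0, 0, 0]

```text
t: 16.55
tool_pos: [0.5897, 0.0401, 0.1753]
orientation: [-2.667, -1.659, 0.001]
force: [0.9, 0.9, -0.1]
opening: 0.0791
gripper_force: 0.0
```

```bash
python3 knob.py w3
```

```text
{'t': 16.55, 'q': [-0.019, 0.131, 1.568, -0.0, 1.444, 0.439], 'tool_pos': [0.59, 0.04, 0.175], 'orientation': [-2.667, -1.659, 0.001], 'force': [0.88, 0.872, -0.053], 'wrist_torque': [-0.076, 0.071, -0.054]}
2090 [0.59059415 0.04054129 0.09271095] 0.5901011824607849 0.03981050103902817 0.024164067581295967
```

View pics/w3.png

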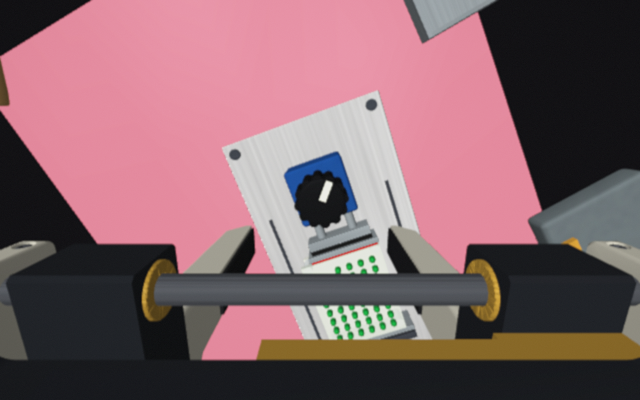

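The knob kept its angle, with the line still about 20° from the tool frame, and the red jaw meets the tray. I'll check squareness at the fence from the side camera.

Run:
```python
from h import *
p,d=cams.read_camera("side");cv2.imwrite("pics/s3.png",cv2.resize(p[150:260,290:440][:,:,::-1],None,fx=5,fy=5,interpolation=2))
```

```text
(no output)
```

View pics/s3.png

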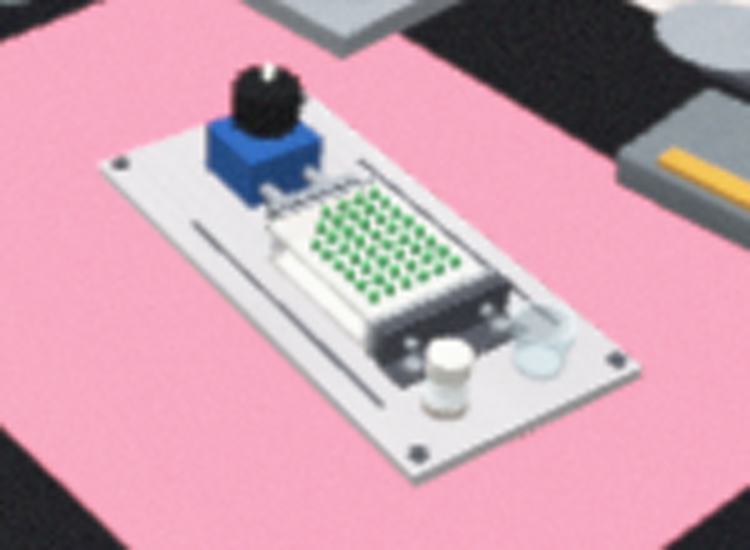

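The side crop shows the tray square against the fence at (440,300) and the jaw against it at (320,190). The vial at (447,375) and cup at (540,340) look undisturbed.

```bash
python3 -c "
from plant import robot
print(robot.close_job())"
```

```text
the job is handed in; nothing more can be done
None
```

I broke the knob loose and ran it clockwise to about 2.26 rad. The tray is now square against the fence, held with roughly 12–13 N (estimated from wrist and joint torques, not measured at the jaw); I let go of the knob and handed in the job.

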